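# Seat a chamber slide in the imager's corner pocket

### The job

Load the eight-well chamber slide into the slide imager with your fingertips only: push it flat against the raised guide rail before it reaches the spring finger, then slide it along the rail, past the spring finger, until it sits fully home in the corner pocket against both the rail and the end stop with the spring finger closed behind it, and let go. The slide is only pushed: do not grip or lift it or tip it over, push gently because its bottom is glass, and leave the other things on the bench alone.

Things in the scene. Friction and masses are not known exactly. Their poses are not given: they have to be found in the camera images.
- imager: slide imager, fixed: low white cabinet 140 (x) x 244 (y) x 32 mm high; its top is a flat dark stage deck. Origin: centre of its underside, deck at z = +32 mm. x points to its far long side, y to its left end (seen from the robot). Place and yaw (up to 0.3 rad) vary
- pocket_seat (a point): on the deck: where the slide's origin lies when fully home in the corner (imager frame +35, +67, +32 mm); axes as the imager's: x across to the rail, y along it to the end stop. The end stop is an aluminium bar 13 mm high, face 38 mm beyond this point (imager y = +105 mm), reaching 31 mm from the rail toward the robot. A glass window lies flush under the pocket
- rail_start (a point): on the deck at the foot of the guide rail's face, near the rail's right end (imager frame +48, -105, +32 mm); axes as the imager's. The rail is a straight aluminium bar 6 mm high, 11 mm wide, along the deck's far long side, its face at x = +48 mm of the imager, from y = -114 to +112 mm; the slide goes on its near (-x) side
- chamber_slide: white glass-bottomed eight-well chamber slide 26 (x) x 76 (y) x 14 mm high, upright sides, two rows of four wells, 28 to 56 g; origin: centre of its underside. Lies loose on the right half of the deck, clear of the rail, short of the spring finger, up to 0.45 rad askew; its +y end leads into the pocket. It slides easily; passing the spring finger takes 1 to 5 N
- spring_finger (a joint): angle of the spring finger, a bent steel rod 5 mm thick, at most 8 mm high, on an upright pivot beside the pocket (imager frame +10, +74 mm). 0 = at rest. A slide coming along the rail pushes its bevelled nose aside toward the robot (to about 0.15 rad); it springs back by itself to below 0.08 behind the seated slide's trailing end and holds it
- finger_nose (a point): tip of the spring finger's nose, 4 mm above the deck; at rest it reaches 7 mm into the slide's path at the mouth of the pocket. The bent rod lies between imager y = +3 mm (start of its bevel) and its pivot, always on the slide's near side
- vial: small white vial with a blue cap, 20 mm across and 44 mm high, standing on the deck's front edge at its left end; leave it. Origin: centre of its underside
- drop_bottle_blue: white dropper bottle with a blue cap, 34 mm across and 70 mm high, standing on the bench to the left of the imager; leave it. Origin: centre of its underside
- tweezers: steel tweezers 128 x 18 x 10 mm lying on the bench to the right of the imager; leave them. Origin: centre of its underside
Not all that is in view belongs to the job. There is more than one size of the chamber_slide; the one meant has the size given above.

How it is judged:
On the way:
1. the slide lies flat against the guide rail, its leading end not yet past the nose of the spring finger (x of chamber_slide in the frame of pocket_seat above -0.0025 m and angle between the y axis of chamber_slide and the y axis of imager, either way round below 0.05 rad and y of chamber_slide in the frame of pocket_seat below -0.075 m), for 0.1 s.
At the end, for the whole second after the job is handed in: the chamber slide lies flat and at rest in the corner pocket within 2.5 mm of fully home, both across to the rail and along to the end stop, parallel to the rail within 0.04 rad, and the spring finger has sprung back below 0.08 rad behind it (x of chamber_slide in the frame of pocket_seat between -0.0025 and 0.0025 m and y of chamber_slide in the frame of pocket_seat between -0.0025 and 0.0025 m and z of chamber_slide in the frame of pocket_seat below 0.002 m and angle between the y axis of chamber_slide and the y axis of imager, either way round below 0.04 rad and angle between chamber_slide's own z axis and vertical below 0.05 rad and value of joint spring_finger below 0.08 rad and linear speed of chamber_slide below 0.01 m/s); the robot touches nothing.
It fails at once if the slide is lifted more than 6 mm off the deck (z of chamber_slide in the frame of pocket_seat above 0.006 m).
It fails at once if the slide is tipped by more than 0.3 rad (angle between chamber_slide's own z axis and vertical above 0.3 rad).
It fails at once if the slide is gripped or pressed hard, with more than 25 N between it and the fingers (contact force between chamber_slide and the fingers above 25 N).
It fails at once if the vial, the dropper bottle or the tweezers are shifted by more than 15 mm (distance of any of vial, drop_bottle_blue, tweezers from where it was at the start of the episode above 0.015 m).
It also fails if it takes over 40 s, if anything falls off the work surface, if the arm or the gripper's body presses on something with over 40 N, if the wrist force passes 120 N, or if a joint passes its speed limit or range.

### The arm

A 6-joint arm with a two-finger parallel gripper is mounted at the origin on a cart in front of the work surface, level with it; the furniture and walls round the work are solid. World frame = base frame: x ahead of the robot, y to its left, z up, the work surface at z = 0. Lengths are in m, angles in rad, forces in N, time in s.
With the tool pointing down it reaches from about 0.25 to 0.775 m from the base axis. Payload 4 kg.
Tool frame: the origin (TCP) lies midway between the tips of the shut fingers; the grasp point (between the pads) lies 19 mm behind it; z points along the fingers, y is the line along which they close (so a half turn about z gives the same grasp; the last joint's range is limited). The gripper opens to 85 mm and grips with 20 to 120 N. Pads are 22 mm wide; open, the fingers measure 114 mm over their backs; the gripper's body (76 mm by 85 mm) begins 54 mm behind the grasp point. The pads swing forward as they close: fully open they stand 13 mm farther back than shut.
Start: joints at [-0.103, 0.087, 1.371, -0, 1.684, -0.103], TCP at [0.55, -0, 0.231] pointing down, gripper open.
Joint ranges: [-3.1, 3.1], [-0.76, 2.03], [0.27, 2.55], [-1.08, 4.22], [0.17, 2.65], [-2.57, 2.57]. Speed limits (rad/s): [2.79, 2.79, 3.14, 3.14, 3.14, 3.14].

### API

Orientations are given as a rotation vector (axis times angle).
In Python, from rig import ctrl gives the robot as it stands.
- The arm moves only by the tool drive_tool, never from a script. Its arguments are lists of equal length, an entry for each row: "xyz": the shift along the tool's x, y, z in m, a list of three; "twist": the turn about the tool's z in degrees; "hand": the finger opening in m, from 0 to 0.0854. In form: {"xyz": [[x, y, z], ...], "twist": [twist, ...], "hand": [hand, ...]}. A call has exactly 10 rows; each row shifts and turns the commanded pose from where the row before left it, along the tool's axes as they then stand; what a row does not reach is not made up. A row lasts 1/8 s, in which the tool goes at most 62.5 mm and 10.7 degrees, less where a joint would pass 70% of its speed; a pose out of reach is approached as far as the arm can. A call is refused whole if a number of a shift passes 0.0625 or a number of a turn 10.7, either way. A call with a gripper value outside its range is refused whole. The fingers move at their own pace and stop on an object; "newtons" is the grip in N (left out, the last holds). Time passes only in rows, so rows that do not move let the fingers close, or fill a call up. It gives the time, the measured TCP pose, the force, the opening and the grip force at its end, in the units of the state.
- ctrl.read_state(): the state, without advancing time (a new reading comes with each control period).
- ctrl.get_image(name): name is "scene" or "side" or "wrist"; returns (picture, depth): 420x560x3 uint8, blue, green, red; 420x560 float32, m along the optical axis (not along the pixel's ray), 0 where there is no reading.
- ctrl.get_calibration(name): a dict with "mtx" (3x3 intrinsics, pixels), "world_to_cam" (4x4, takes a point from world to camera coordinates); the wrist camera has in their place "T_tool_cam" (4x4, takes a point from camera to tool coordinates, whose origin is the TCP and whose axes are the flange's). Camera axes: x right, y up, looking along -z (the intrinsics and any distortion apply to the point x, -y, -z); pixel columns grow to the right and rows downward; lengths in m; the calibration is good to about 2 mm. A picture is of the moment at which its call begins: read the wrist's pose just before it. get_calibration takes no time and is no camera call.
- ctrl.close_job(): hands the job in; it is judged then, once.
The state is a dict: "time": time; "joint_positions": joint angles; "joint_velocities": joint speeds; "effort": joint torques, N m; "eef_pos": TCP position; "orientation": TCP orientation; "wrist_force": force on the tool from outside, world axes, zero at the start; "moment": the same for the moment, N m; "finger_gap": finger opening in m; "finger_force": force on a finger pad.
Only numpy, scipy, OpenCV 4.12 (cv2) and the standard library are available. Lean on these libraries where they do the work, as an engineer would, in place of code of your own. Each camera call takes 0.05 s, during which the arm holds its last target. There are 200 camera calls.

## Working session

There is one attempt and no reset: what is moved stays moved. The work goes in short steps, Python scripts to look and compute and a tool call to move; the robot and the scene stay as the last step left them, time stands still between calls to the robot, and variables do not carry over. Pictures are saved under pics/ and viewed, at most 10 in all, crops included, and the job is handed in when it is done.

Besides the shell and the picture viewer there is one more tool, called after "Emit:" by a JSON object that holds its "name" and its "arguments". drive_tool: Moves the arm, as the interface text tells. Its arguments: {"type":"object","properties":{"xyz":{"type":"array"},"twist":{"type":"array"},"hand":{"type":"array"},"newtons":{"type":"number"}},"required":["xyz","twist","hand"]}

```bash
mkdir -p pics; ls
cat > h.py <<'E'
import numpy as np,cv2
from rig import ctrl
from scipy.spatial.transform import Rotation as R
def cam(name):
    s=ctrl.read_state(); im,d=ctrl.get_image(name); c=ctrl.get_calibration(name)
    K=np.array(c['mtx'])
    if 'world_to_cam' in c: T=np.linalg.inv(np.array(c['world_to_cam']))
    else:
        T=np.eye(4);T[:3,:3]=R.from_rotvec(s['orientation']).as_matrix();T[:3,3]=s['eef_pos'];T=T@np.array(c['T_tool_cam'])
    return im,d,K,T,c
def rays(K,T,uv):
    uv=np.atleast_2d(uv).astype(float)
    p=(np.c_[uv,np.ones(len(uv))]@np.linalg.inv(K).T)*[1,-1,-1]
    return p@T[:3,:3].T,T[:3,3]
def onplane(K,T,uv,z):
    r,o=rays(K,T,uv); return o+r*((z-o[2])/r[:,2])[:,None]
def proj(K,T,P):
    P=np.atleast_2d(P); q=(P-T[:3,3])@T[:3,:3]; q=q*[1,-1,-1]; q=q@K.T; return q[:,:2]/q[:,2:]
E
python3 - <<'E'
from h import *
for n in ['scene','side','wrist']:
    im,d,K,T,c=cam(n); cv2.imwrite(f'pics/{n}0.png',im); np.savez(f'{n}0.npz',im=im,d=d,K=K,T=T)
    print(n,[k for k in c],K.round(1).tolist(),T.round(3).tolist(), {k:v for k,v in c.items() if 'dist' in k})
s=ctrl.read_state();print(s['orientation'],s['time'],s['wrist_force'])
E
```

```text
pics
scene ['mtx', 'world_to_cam'] [[445.8, 0.0, 281.6], [0.0, 445.8, 208.8], [0.0, 0.0, 1.0]] [[0.46, 0.597, -0.657, -0.021], [-0.888, 0.304, -0.346, -0.366], [-0.006, 0.743, 0.67, 0.683], [0.0, 0.0, 0.0, 1.0]] {}
side ['mtx', 'world_to_cam'] [[381.0, 0.0, 286.0], [0.0, 381.0, 211.5], [0.0, 0.0, 1.0]] [[0.922, 0.248, -0.298, 0.362], [-0.387, 0.564, -0.729, -0.637], [-0.013, 0.787, 0.616, 0.571], [0.0, 0.0, 0.0, 1.0]] {}
wrist ['mtx', 'T_tool_cam'] [[361.6, 0.0, 273.7], [0.0, 361.6, 207.0], [0.0, 0.0, 1.0]] [[1.0, 0.001, 0.002, 0.55], [-0.001, 0.952, 0.305, 0.078], [-0.002, -0.305, 0.952, 0.372], [0.0, 0.0, 0.0, 1.0]] {}
[-2.22050275e+00 -2.22046358e+00  1.77594404e-03] 0.15 [ 0.38533966 -0.29434369 -0.06240774]
```

View pics/scene0.png

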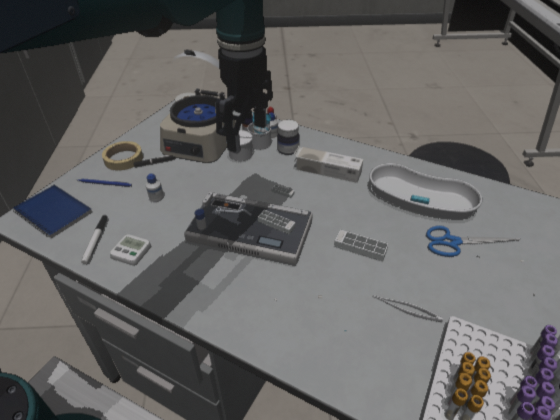

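View pics/wrist0.png

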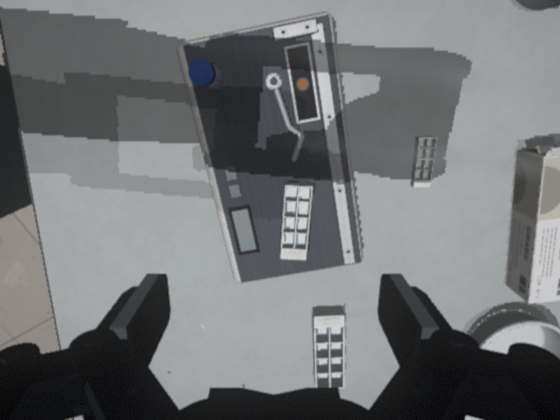

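The wrist view shows the imager from about (180,45) to (362,280), with the rail on its right (far) side, the finger at (290,120) and the end stop at (295,30). There are three slide candidates: on the deck at (296,222), a small dark one on the bench at (425,160), and another on the bench at (330,345). The one on the deck is the only one lying on the right half of the deck. I'll check its size and confirm it in a crop.

```bash
cat > meas.py <<'E'
from h import *
def cloud(d,K,T):
    v,u=np.mgrid[:d.shape[0],:d.shape[1]]
    r,o=rays(K,T,np.c_[u.ravel(),v.ravel()])
    return (o+r*d.ravel()[:,None]).reshape(*d.shape,3)
def rect(P):
    (c,s,a)=cv2.minAreaRect((P[:,:2]*1000).astype(np.float32)); return np.round(c,1),np.round(s,1),round(a,2)
E
python3 - <<'E'
from meas import *
z=np.load('wrist0.npz');im,d,K,T=[z[k] for k in ('im','d','K','T')]
P=cloud(d,K,T);Z=P[...,2]
for (u,v) in [(220,120),(345,215),(290,205),(296,150),(295,30),(425,160),(330,345),(300,100),(420,220)]: print(u,v,P[v,u].round(4))
lab=lambda m:cv2.connectedComponentsWithStats(m.astype(np.uint8))
for nm,lo,hi in [('all',.02,.06),('rail',.0355,.040),('slide',.042,.050),('stop',.042,.05)]:
    m=(Z>lo)&(Z<hi); n,l,st,ce=lab(m)
    for i in range(1,n):
        if st[i,4]>60 and ce[i][1]<300: print(nm,st[i],rect(P[l==i]),P[l==i][:,2].mean().round(4))
c=im[0:300,160:460];cv2.imwrite('pics/crop1.png',cv2.resize(c,(600,600),interpolation=cv2.INTER_CUBIC))
# bench slides
m=(Z>.006)&(Z<.022);n,l,st,ce=lab(m)
for i in range(1,n):
    if st[i,4]>150: print('bench',st[i],rect(P[l==i]))
E
```

```text
220 120 [0.4999 0.0529 0.0313]
345 215 [ 0.619  -0.0374  0.0375]
290 205 [ 0.5652 -0.0278  0.0353]
296 150 [0.5699 0.0264 0.0389]
295 30 [0.567  0.126  0.0442]
425 160 [0.7021 0.0117 0.0097]
330 345 [ 0.6178 -0.2175  0.0026]
300 100 [0.5731 0.0705 0.0316]
420 220 [ 0.7094 -0.0565 -0.0008]
all [533   0  27   7 131] (array([783.4, 149.7]), array([ 2., 21.]), 77.55) 0.0267
all [  177    12   186   272 35697] (array([552.6,  12.2]), array([140.4, 243. ]), 10.73) 0.0327
all [ 515  143   45  161 5784] (array([820.1, -52.4]), array([ 34. , 166.6]), 8.58) 0.0364
rail [ 311   23   44  242 2855] (array([605.5,  20.6]), array([ 11.3, 225.8]), 10.76) 0.0377
rail [267  75  37  87 584] (array([562.3,  55.1]), array([17. , 78.7]), 18.8) 0.0377
rail [ 525  152   35  152 1058] (array([815.4, -55.2]), array([ 19.5, 161.7]), 6.71) 0.0385
slide [273  19  44  22 592] (array([566.6, 126.2]), array([35.9, 10.2]), 10.62) 0.0446
slide [280 185  33  76 840] (array([570.2, -43.8]), array([76.5, 26.1]), 86.8) 0.0452
stop [273  19  44  22 592] (array([566.6, 126.2]), array([35.9, 10.2]), 10.62) 0.0446
stop [280 185  33  76 840] (array([570.2, -43.8]), array([76.5, 26.1]), 86.8) 0.0452
bench [520   0  37  10 196] (array([783.5, 150.6]), array([ 4. , 28.8]), 76.68)
bench [412 137  25  51 480] (array([702. ,   8.6]), array([18.5, 51.4]), 0.13)
bench [ 507  147   31  147 1465] (array([807.1, -54.9]), array([ 16.2, 163. ]), 1.73)
bench [ 312  309   33   80 1797] (array([ 614.4, -216.5]), array([ 35.8, 104.9]), 3.2)
bench [472 313  65  30 527] (array([ 816.2, -179.8]), array([73.4, 19.5]), 22.0)
bench [544 327  16  31 280] (array([ 875.6, -200.1]), array([ 7. , 42.3]), 19.75)
```

View pics/crop1.png

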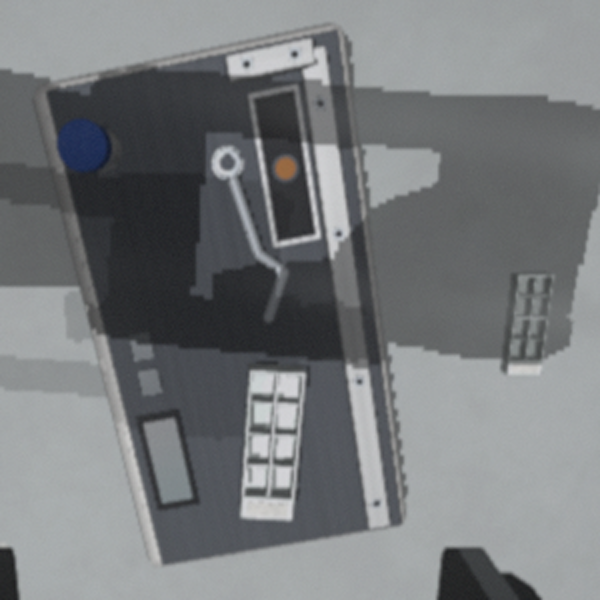

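The slide on the deck measures 76.5 x 26.1 mm, so it's the right one. The others are about 18 x 51 and 36 x 105 mm. The imager is at (552.6, 12.2) mm with a yaw of 10.75°, and the slide is at imager (6.9, -58.3), askew by -14°. I'll shut the fingers, align the tool with the imager and go to the slide's near side.

Emit:
{"name": "drive_tool", "arguments": {"xyz": [[0,0,0],[0,0,0],[-0.0155,-0.01,0.02],[-0.0155,-0.01,0.03],[-0.0155,-0.01,0.04],[0,0,0.04],[0,0,0.03],[0,0,0.014],[0,0,0],[0,0,0]], "twist": [-5.4,-5.35,0,0,0,0,0,0,0,0], "hand": [0,0,0,0,0,0,0,0,0,0]}}

```text
time: 1.4
eef_pos: [0.5304, -0.0514, 0.0589]
orientation: [2.002, 2.418, 0.002]
wrist_force: [-0.6, -1.1, 0.7]
finger_gap: 0.0002
finger_force: 0.0
```

```bash
cat >> meas.py <<'E'
A=np.deg2rad(10.75);C=np.array([552.6,12.2]);M=np.array([[np.cos(A),np.sin(A)],[-np.sin(A),np.cos(A)]])
def imf(p): return (M@(np.asarray(p)[:2]*1000-C)).round(1)
def st():
    s=ctrl.read_state();print('t',round(s['time'],2),'imager',imf(s['eef_pos']),'z',round(s['eef_pos'][2],4),'rv',np.round(s['orientation'],3),'F',np.round(s['wrist_force'],2),'gap',s['finger_gap'])
def slide(name,save=None):
    im,d,K,T,_=cam(name);P=cloud(d,K,T)
    if save: cv2.imwrite(save,im)
    I=(P[...,:2]*1000-C)@M.T;Z=P[...,2]
    m=(Z>.042)&(Z<.0475)&(I[...,0]>-40)&(I[...,0]<60)&(I[...,1]>-118)&(I[...,1]<104)
    n,l,s,c=cv2.connectedComponentsWithStats(m.astype(np.uint8))
    for i in range(1,n):
        if s[i,4]>40:
            q=I[l==i].astype(np.float32);r=cv2.minAreaRect(q);print(name,s[i,4],'c',np.round(r[0],1),'s',np.round(r[1],1),'a',round(r[2],2),'min',q.min(0).round(1),'max',q.max(0).round(1),'z',Z[l==i].mean().round(4))
E
python3 - <<'E'
from meas import *
st();slide('wrist','pics/w1.png');slide('scene');slide('side')
E
```

```text
t 1.4 imager [-33.7 -58.4] z 0.0589 rv [2.002e+00 2.418e+00 2.000e-03] F [-0.62 -1.08  0.67] gap 0.00016705256797445366
wrist 3306 c [  7.4 -56.6] s [72.7 26.9] a 76.12 min [-12.8 -91.8] max [ 28.4 -18.3] z 0.0447
scene 103 c [  2.6 -72.6] s [42.3 28.4] a 78.19 min [-15.3 -92.8] max [ 20.1 -54.4] z 0.0453
side 170 c [  6.5 -59.7] s [79.2 26.1] a 76.09 min [-14.4 -99.1] max [ 28.2 -19.4] z 0.045
```

Emit:
{"name": "drive_tool", "arguments": {"xyz": [[0,0,0.011],[0,0,0.011],[0,0.004,0],[0,0.004,0],[0,0.004,0],[0,0.004,0],[0,0.004,0],[0,0.004,0],[0,0,0],[0,0,0]], "twist": [0,0,0,0,0,0,0,0,0,0], "hand": [0,0,0,0,0,0,0,0,0,0]}}

```text
time: 2.8
eef_pos: [0.5528, -0.0468, 0.0353]
orientation: [2.004, 2.42, 0.0]
wrist_force: [0.0, -0.1, 0.3]
finger_gap: -0.0002
finger_force: 0.0
```

Run:
```python
from meas import *
st();slide('wrist','pics/w2.png')
```

```text
t 2.8 imager [-10.8 -58. ] z 0.0353 rv [2.004 2.42  0.   ] F [ 0.05 -0.06  0.3 ] gap -0.00018802337025882748
wrist 3023 c [ 19.  -47.6] s [57.2 26.7] a 79.92 min [  4.  -75.6] max [ 36.8 -17.4] z 0.0446
wrist 205 c [-10.8 -47.4] s [ 1.5 13.2] a 89.9 min [-17.4 -48.2] max [ -4.2 -46.7] z 0.0448
wrist 97 c [-21.1 -51.4] s [6.6 1.3] a 6.32 min [-24.5 -52.2] max [-17.9 -50.5] z 0.045
wrist 94 c [ -0.5 -51.4] s [6.5 1.1] a 0.65 min [ -3.8 -52. ] max [  2.7 -50.9] z 0.0449
```

View pics/w2.png

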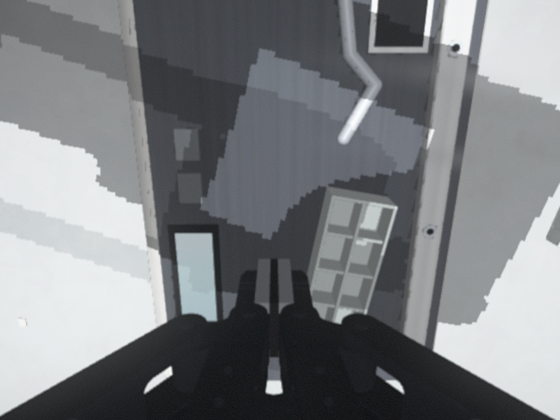

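The slide (330,190)-(395,320) is pushed by the finger's back and is turning parallel. I'll keep going.

Emit:
{"name": "drive_tool", "arguments": {"xyz": [[0,0.003,0],[0,0.003,0],[0,0.003,0],[0,0.002,0],[0,0.002,0],[0,0.002,0],[0,0,0],[0,0,0],[0,0,0],[0,0,0]], "twist": [0,0,0,0,0,0,0,0,0,0], "hand": [0,0,0,0,0,0,0,0,0,0]}}

```text
time: 4.1
eef_pos: [0.5675, -0.044, 0.0354]
orientation: [2.004, 2.42, 0.0]
wrist_force: [-0.7, 0.5, -0.6]
finger_gap: -0.0002
finger_force: 0.0
```

Run:
```python
from meas import *
st();slide('wrist','pics/w3.png');slide('side')
```

```text
t 4.1 imager [  4.2 -58. ] z 0.0354 rv [2.004 2.42  0.   ] F [-0.67  0.52 -0.57] gap -0.00015098291200336478
wrist 2994 c [ 28.2 -46.2] s [58.  33.3] a 86.51 min [ 11.3 -75.4] max [ 46.5 -16.7] z 0.0446
wrist 197 c [  4.1 -47.4] s [ 1.6 13.2] a 89.62 min [ -2.5 -48.3] max [ 10.7 -46.7] z 0.0448
wrist 102 c [ -6.2 -51.5] s [1.5 6.5] a 86.19 min [ -9.4 -52.3] max [ -2.9 -50.7] z 0.0451
side 150 c [ 17.2 -62.5] s [65.3 52.6] a 85.69 min [ -8.9 -96.3] max [ 44.9 -31.9] z 0.045
```

Emit:
{"name": "drive_tool", "arguments": {"xyz": [[0,0.001,0],[0,0.001,0],[0,0.001,0],[0,0.001,0],[0,0,0],[0,0,0],[0,0,0],[0,0,0],[0,0,0],[0,0,0]], "twist": [0,0,0,0,0,0,0,0,0,0], "hand": [0,0,0,0,0,0,0,0,0,0]}}

```text
time: 5.45
eef_pos: [0.5715, -0.0433, 0.0353]
orientation: [2.004, 2.42, 0.0]
wrist_force: [-0.6, 0.0, 0.6]
finger_gap: -0.0001
finger_force: 0.0
```

```bash
cat >> meas.py <<'E'
def edge(save=None):
    # slide top outline in the wrist view: x limits by y bins
    im,d,K,T,_=cam('wrist');P=cloud(d,K,T)
    if save: cv2.imwrite(save,im)
    I=(P[...,:2]*1000-C)@M.T;Z=P[...,2]
    for nm,lo,hi in (('slide',.0425,.0475),('rail',.036,.040)):
        m=(Z>lo)&(Z<hi)&(I[...,0]>14)&(I[...,0]<64)
        for y in range(-110,104,12):
            q=I[m&(abs(I[...,1]-y)<3)]
            if len(q)>8: print(nm,y,np.percentile(q[:,0],[1,99]).round(1),end='; ')
        print()
E
python3 - <<'E'
from meas import *
st();slide('wrist');edge('pics/w4.png')
E
```

```text
t 5.45 imager [  8.2 -58. ] z 0.0353 rv [2.004 2.42  0.   ] F [-0.62  0.03  0.56] gap -5.176487270541864e-05
wrist 2930 c [ 31.7 -46.4] s [59.2 32.6] a 89.13 min [ 15.3 -76. ] max [ 48.3 -16.8] z 0.0447
wrist 198 c [  8.1 -47.3] s [ 1.8 13.2] a 88.99 min [  1.5 -48.2] max [ 14.8 -46.3] z 0.0449
wrist 97 c [ -2.2 -51.6] s [6.6 1.5] a 0.75 min [ -5.5 -52.4] max [  1.1 -50.8] z 0.0449
slide -74 [33.5 43.1]; slide -62 [24.5 47.5]; slide -50 [14.4 47.5]; slide -38 [21.9 47.9]; slide -26 [22.1 48.1]; slide -14 [22.6 31.6]; 
rail -110 [56.9 59.2]; rail -74 [33.5 59. ]; rail -62 [24.8 58.9]; rail -50 [21.6 58.7]; rail -38 [22.  58.9]; rail -26 [22.1 58.9]; rail -14 [31.  58.7]; rail -2 [16.3 58.8]; rail 10 [17.1 59. ]; rail 22 [21.9 58.8]; rail 34 [14.2 58.8]; rail 46 [14.3 58.7];
```

View pics/w4.png

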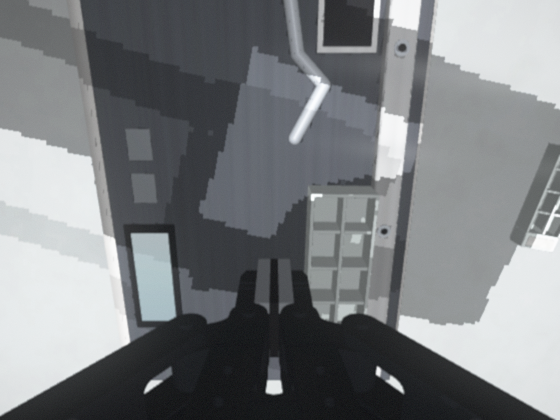

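The slide is within about 0.5 mm and 0.015 rad of the rail. One light press of 1 mm, then retreat.

Emit:
{"name": "drive_tool", "arguments": {"xyz": [[0,0.0005,0],[0,0.0005,0],[0,0,0],[0,0,0],[0,-0.005,0],[0,-0.01,0],[0,0,-0.015],[0,0,-0.02],[0,0,0],[0,0,0]], "twist": [0,0,0,0,0,0,0,0,0,0], "hand": [0,0,0,0,0,0,0,0,0,0]}}

```text
time: 6.8
eef_pos: [0.5577, -0.0459, 0.0705]
orientation: [2.003, 2.419, 0.0]
wrist_force: [0.5, 0.3, -1.4]
finger_gap: -0.0001
finger_force: 0.0
```

Run:
```python
from meas import *
st();slide('wrist');edge();slide('side')
```

```text
t 6.8 imager [ -5.8 -58. ] z 0.0705 rv [2.003 2.419 0.   ] F [ 0.54  0.3  -1.43] gap -6.692165573940419e-05
wrist 3279 c [ 35.3 -55.3] s [26.5 76.8] a 0.15 min [ 22.  -93.8] max [ 48.5 -16.9] z 0.045
slide -86 [22.3 47.6]; slide -74 [22.2 48.3]; slide -62 [22.2 47.9]; slide -50 [22.3 48. ]; slide -38 [22.1 48.2]; slide -26 [22.1 48.1]; 
rail -98 [48.2 59. ]; rail -86 [22.2 59. ]; rail -74 [22.2 58.9]; rail -62 [22.2 58.9]; rail -50 [22.1 58.9]; rail -38 [22.2 59. ]; rail -26 [22.2 58.7]; rail -14 [44.9 58.8]; rail -2 [16.4 59.1]; rail 10 [16.8 58.8]; rail 22 [21.5 59. ]; rail 34 [14.3 58.9]; rail 46 [14.2 59. ]; rail 58 [14.3 58.9]; 
side 174 c [ 35.3 -55.8] s [28.3 77.8] a 0.22 min [ 21.1 -94.8] max [ 49.4 -16.9] z 0.0451
```

Flush: the centre is at (35.3, -55.3), angle 0.15°, so the first condition is met. Next I'll go behind the trailing end.

Emit:
{"name": "drive_tool", "arguments": {"xyz": [[-0.02,0,0],[-0.02,0.012,0],[-0.02,0.012,0],[0,0.0133,0],[0,0,0.015],[0,0,0.012],[0,0,0.008],[0.004,0,0],[0.004,0,0],[0,0,0]], "twist": [0,0,0,0,0,0,0,0,0,0], "hand": [0,0,0,0,0,0,0,0,0,0]}}

```text
time: 8.2
eef_pos: [0.6044, -0.0896, 0.0362]
orientation: [2.002, 2.419, 0.001]
wrist_force: [0.5, -0.5, -0.0]
finger_gap: -0.0002
finger_force: 0.0
```

Run:
```python
from meas import *
st();slide('wrist','pics/w5.png')
```

```text
t 8.2 imager [  31.9 -109.7] z 0.0362 rv [2.002e+00 2.419e+00 1.000e-03] F [ 0.52 -0.48 -0.  ] gap -0.00019452337543473324
wrist 5372 c [ 35.4 -55.4] s [76.1 26.2] a 89.97 min [ 22.3 -93.5] max [ 48.5 -17.3] z 0.0452
wrist 193 c [ 31.9 -99.1] s [ 1.5 12.8] a 89.96 min [ 25.5 -99.8] max [ 38.3 -98.4] z 0.0449
wrist 79 c [  21.7 -103. ] s [1.3 6. ] a 87.55 min [  18.7 -103.8] max [  24.7 -102.3] z 0.045
wrist 84 c [  42.1 -103.3] s [6.2 1.5] a 3.39 min [  39. -104.] max [  45.2 -102.5] z 0.0451
```

View pics/w5.png

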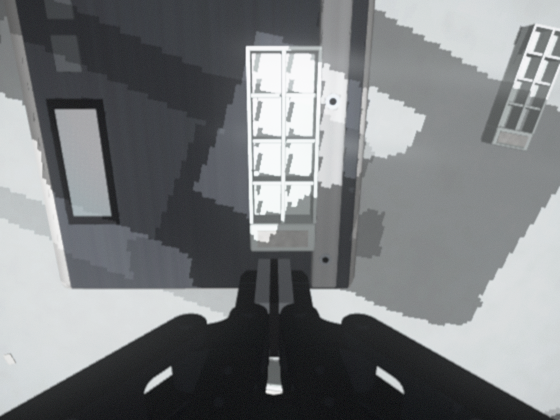

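The finger pads at (275,262) stand 5 mm behind the slide's trailing end, which is at row 250 and flush to the rail. I'll push along the rail.

Emit:
{"name": "drive_tool", "arguments": {"xyz": [[0.003,0,0],[0.004,0,0],[0.004,0,0],[0.004,0,0],[0.004,0,0],[0.004,0,0],[0.004,0,0],[0.004,0,0],[0.004,0,0],[0,0,0]], "twist": [0,0,0,0,0,0,0,0,0,0], "hand": [0,0,0,0,0,0,0,0,0,0]}}

```text
time: 9.5
eef_pos: [0.5974, -0.0553, 0.0353]
orientation: [-2.003, -2.42, -0.0]
wrist_force: [-0.7, -1.6, 0.5]
finger_gap: -0.0001
finger_force: 0.1
```

Run:
```python
from meas import *
st();slide('wrist')
```

```text
t 9.5 imager [ 31.5 -74.7] z 0.0353 rv [-2.003 -2.42  -0.   ] F [-0.66 -1.6   0.53] gap -0.00013990345553783985
wrist 5378 c [ 35.3 -26.5] s [76.6 26.2] a 89.93 min [ 22.2 -64.8] max [48.4 11.8] z 0.0452
wrist 92 c [ 21.1 -68.1] s [6.5 1.5] a 1.19 min [ 17.9 -68.9] max [ 24.3 -67.3] z 0.0449
wrist 96 c [ 41.7 -68. ] s [6.5 1.5] a 3.77 min [ 38.5 -68.8] max [ 45.  -67.3] z 0.0451
```

Emit:
{"name": "drive_tool", "arguments": {"xyz": [[0.003,0,0],[0.004,0,0],[0.004,0,0],[0.004,0,0],[0.004,0,0],[0.004,0,0],[0.004,0,0],[0.004,0,0],[0.004,0,0],[0,0,0]], "twist": [0,0,0,0,0,0,0,0,0,0], "hand": [0,0,0,0,0,0,0,0,0,0]}}

```text
time: 10.8
eef_pos: [0.5906, -0.0203, 0.0352]
orientation: [-2.002, -2.419, -0.001]
wrist_force: [-0.0, 0.1, 0.0]
finger_gap: 0.0004
finger_force: 0.0
```

Run:
```python
from meas import *
st();slide('wrist','pics/w6.png')
```

```text
t 10.8 imager [ 31.3 -39. ] z 0.0352 rv [-2.002e+00 -2.419e+00 -1.000e-03] F [-0.02  0.12  0.03] gap 0.00035205223692866196
wrist 5375 c [35.3  9.2] s [26.1 76.5] a 0.07 min [ 22.2 -29. ] max [48.3 47.5] z 0.0452
wrist 96 c [ 20.9 -32.3] s [1.4 6.5] a 87.31 min [ 17.7 -33. ] max [ 24.2 -31.6] z 0.0449
wrist 97 c [ 41.5 -32.5] s [6.5 1.2] a 1.13 min [ 38.3 -33.1] max [ 44.8 -31.8] z 0.045
```

View pics/w6.png

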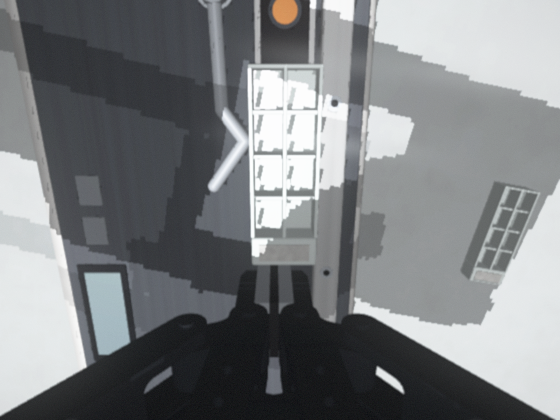

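The nose is pushed aside at (245,143), and the slide is still flush at y=+9. I'll push on to just short of the rod, then raise the fingertips above rod height.

Emit:
{"name": "drive_tool", "arguments": {"xyz": [[0.003,0,0],[0.004,0,0],[0.004,0,0],[0.004,0,0],[0.004,0,0],[0.004,0,0],[0.004,0,0],[-0.002,0,0],[0,0,-0.0065],[0,0,0]], "twist": [0,0,0,0,0,0,0,0,0,0], "hand": [0,0,0,0,0,0,0,0,0,0]}}

```text
time: 12.1
eef_pos: [0.5872, 0.0036, 0.0429]
orientation: [2.003, 2.419, 0.003]
wrist_force: [0.6, -0.1, 0.9]
finger_gap: -0.0001
finger_force: 0.0
```

Run:
```python
from meas import *
st();slide('wrist')
```

```text
t 12.1 imager [ 32.4 -14.9] z 0.0429 rv [2.003 2.419 0.003] F [ 0.59 -0.06  0.89] gap -6.240607497373624e-05
wrist 347 c [-36.   86.4] s [14.1  3.7] a 71.75 min [-40.   80.2] max [-33.5  93.5] z 0.0449
wrist 4853 c [35.2 36.5] s [26.1 76. ] a 0.07 min [22.2 -1.6] max [48.3 74.5] z 0.0453
wrist 51 c [32.3 -4.4] s [ 1.  13.1] a 89.74 min [25.8 -4.9] max [38.9 -3.9] z 0.0467
```

Emit:
{"name": "drive_tool", "arguments": {"xyz": [[0,0,0.001],[0.003,0,0],[0.003,0,0],[0.004,0,0],[0.004,0,0],[0.004,0,0],[0.004,0,0],[0.004,0,0],[0.002,0,0],[0,0,0]], "twist": [0,0,0,0,0,0,0,0,0,0], "hand": [0,0,0,0,0,0,0,0,0,0]}}

```text
time: 13.4
eef_pos: [0.5812, 0.0318, 0.0408]
orientation: [-2.003, -2.42, -0.002]
wrist_force: [-0.9, -0.3, -0.7]
finger_gap: -0.0001
finger_force: 0.0
```

Run:
```python
from meas import *
st();slide('wrist')
```

```text
t 13.4 imager [31.7 13.9] z 0.0408 rv [-2.003e+00 -2.420e+00 -2.000e-03] F [-0.88 -0.29 -0.67] gap -8.660819734190663e-05
wrist 5006 c [35.2 62.3] s [26.1 77.1] a 0.07 min [22.2 23.7] max [ 48.3 100.8] z 0.0453
wrist 331 c [-36.9  89.4] s [17.5  6.1] a 89.75 min [-40.   80.6] max [-33.8  98.1] z 0.0448
```

Emit:
{"name": "drive_tool", "arguments": {"xyz": [[0.001,0,-0.0007],[0.001,0,0],[0.001,0,0],[0.001,0,0],[0.0005,0,0],[0,0,0],[0,0,0],[0,0,0],[0,0,0],[0,0,0]], "twist": [0,0,0,0,0,0,0,0,0,0], "hand": [0,0,0,0,0,0,0,0,0,0]}}

```text
time: 14.7
eef_pos: [0.5803, 0.0352, 0.0416]
orientation: [2.004, 2.42, 0.0]
wrist_force: [0.0, -0.2, -0.4]
finger_gap: -0.0002
finger_force: 0.0
```

Run:
```python
from meas import *
st();slide('wrist','pics/w7.png')
```

```text
t 14.7 imager [31.5 17.5] z 0.0416 rv [2.004 2.42  0.   ] F [ 0.03 -0.15 -0.45] gap -0.0002317188982478623
wrist 4888 c [35.2 65.7] s [26.2 76.6] a 0.03 min [22.1 27.4] max [ 48.3 104. ] z 0.0454
wrist 335 c [-36.7  89.5] s [ 6.2 17.8] a 0.55 min [-39.9  80.5] max [-33.6  98.3] z 0.0447
```

View pics/w7.png

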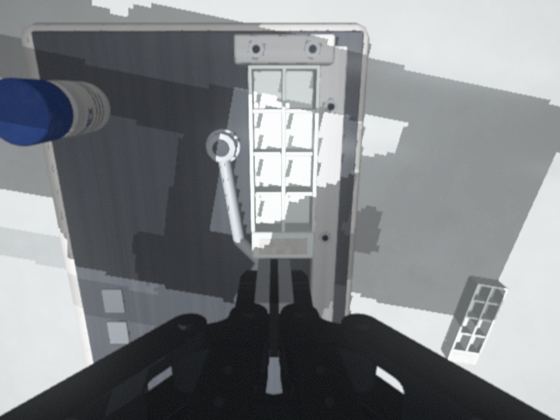

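The slide is 1.3 mm short of the end stop (row 65), and the nose is at (255,262) by its trailing end. I'll push the last bit in small steps.

Emit:
{"name": "drive_tool", "arguments": {"xyz": [[0.0005,0,0],[0.0005,0,0],[0.0005,0,0],[0.0003,0,0],[0,0,0],[0,0,0],[0,0,0],[0,0,0],[0,0,0],[0,0,0]], "twist": [0,0,0,0,0,0,0,0,0,0], "hand": [0,0,0,0,0,0,0,0,0,0]}}

```text
time: 16.0
eef_pos: [0.5802, 0.0359, 0.0416]
orientation: [2.003, 2.418, -0.002]
wrist_force: [0.4, -6.0, -0.9]
finger_gap: -0.0002
finger_force: 2.5
```

Run:
```python
from meas import *
st();slide('wrist')
```

```text
t 16.0 imager [31.5 18.1] z 0.0416 rv [ 2.003e+00  2.418e+00 -2.000e-03] F [ 0.37 -6.03 -0.87] gap -0.00022860434417317093
wrist 4814 c [35.3 66. ] s [76.1 26.2] a 89.97 min [22.2 27.9] max [ 48.4 104. ] z 0.0454
wrist 341 c [-36.6  89.3] s [17.5  6.3] a 89.36 min [-39.8  80.6] max [-33.4  98. ] z 0.0448
```

A force of 6 N shows it is against the end stop. Back off and up, then check.

Emit:
{"name": "drive_tool", "arguments": {"xyz": [[-0.002,0,0],[-0.003,0,0],[-0.005,0,0],[-0.005,0,-0.02],[-0.005,0,-0.03],[0,0,-0.03],[0,0,0],[0,0,0],[0,0,0],[0,0,0]], "twist": [0,0,0,0,0,0,0,0,0,0], "hand": [0,0,0,0,0,0,0,0,0,0]}}

```text
time: 17.3
eef_pos: [0.5829, 0.0175, 0.1201]
orientation: [-2.002, -2.418, 0.002]
wrist_force: [0.3, 0.4, 0.6]
finger_gap: -0.0002
finger_force: 0.0
```

Run:
```python
from meas import *
st();slide('wrist','pics/w8.png')
a=cv2.imread('pics/w8.png');cv2.imwrite('pics/w8c.png',cv2.resize(a[0:300,150:450],(600,600),interpolation=cv2.INTER_CUBIC))
```

```text
t 17.3 imager [30.8 -0.5] z 0.1201 rv [-2.002e+00 -2.418e+00  2.000e-03] F [0.3  0.4  0.56] gap -0.00016413819183135406
wrist 2175 c [35.2 66.1] s [75.6 26.1] a 89.88 min [22.1 28.3] max [ 48.3 104. ] z 0.0454
wrist 90 c [-36.6  89.6] s [ 5.4 17. ] a 2.17 min [-39.6  81. ] max [-33.9  98. ] z 0.0447
```

View pics/w8c.png

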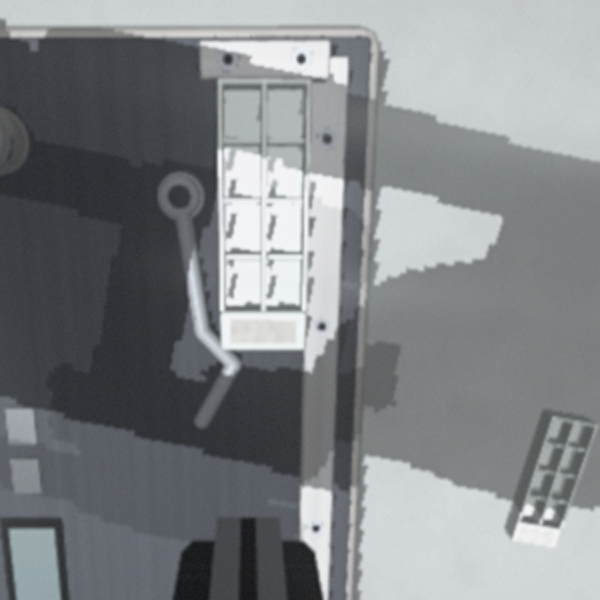

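The slide is against both the rail and the end stop. The nose has closed behind the trailing end at (240,365), reaching about 6 mm into the path, and the fingers are clear. Handing in.

```bash
python3 -c "
from rig import ctrl
print(ctrl.close_job())"
```

```text
the job is handed in; nothing more can be done
None
```

The chamber slide was pushed flat to the rail, then along it into the corner pocket until it met the end stop at about 6 N. The spring finger closed behind it, the fingers are clear, and I handed the job in at about 17 s; no verdict came back.

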